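# Clear the cassette dryer and hold its purge lever

### The job

Take the two finished drying cassettes out of the dryer's catch tray and lay them gently, flat on the floor of the tote, grilles up, leaving everything else where it is. Only then press the dryer's spring-return purge lever down with the fingertips, past its first two clicks to the third, without driving it on to the end of its travel. Finish while still holding it there: the lever springs back if you let go.

Things in the scene. Friction and masses are not known exactly. Their poses are not given: they have to be found in the camera images.
- dryer: bench-top desiccant-cassette dryer, fixed. Origin on the table under its middle, z up; its working face, at y = -80 mm, looks to -y. White cabinet 180 mm high from x = -158 to +57 mm, grey control box 110 mm high from x = +57 to +172 mm, both y = -80 to +80 mm. The catch tray lies before the cabinet; the black lever paddle stands out of the control box at x = +120 mm
- tray (a point): centre of the catch tray's floor, 4 mm above the table, at dryer x = -50, y = -155 mm. Steel tray fixed to the dryer, 215 (x) x 150 (y) mm outside, walls 4 mm thick, 30 mm high
- cassette_a: finished drying cassette: plain grey plastic block 80 x 36 x 30 mm high, slotted grille on top, 80 to 170 g. Origin at the centre of its underside, x along its 80 mm length, y across its 36 mm width, z up. It starts flat in the dryer's catch tray, its length roughly across the tray (along the dryer's y)
- cassette_b: finished drying cassette: plain grey plastic block 80 x 36 x 30 mm high, slotted grille on top, 80 to 170 g. Origin at the centre of its underside, x along its 80 mm length, y across its 36 mm width, z up. It starts flat in the dryer's catch tray, its length roughly across the tray (along the dryer's y). Same as the other; either may go first
- tote: white open plastic tote, loose, about 1 kg, 260 (x) x 170 (y) x 70 mm high, walls and floor 4 mm thick. Origin at the centre of its underside, z up. The canister stands inside near its +x end; the rest of the floor, from x = -126 to about +70 mm, is free
- lever (a joint): purge lever's travel straight down, m: 0 at the top, where its spring keeps it; clicks (detents, force ripples of 3 N) at 0.014, 0.028, 0.042; hard end stop at 0.056. Needs 6 N at the top, 10 N at the third click, up to 13 N between clicks; always springs back up. Steel ribs beside the slot mark the paddle's upper face at each click, the third pair longer
- paddle: black plastic paddle of the purge lever, 42 (x) x 58 (y) x 10 mm thick, level, moving with the lever; origin at its middle, axes as the dryer's. It reaches from 13 to 71 mm out of the control box's face
- paddle_top (a point): centre of the paddle's upper face, where to press: at dryer x = +120, y = -122 mm; 100 mm above the table when the lever is up, 58 mm at the third click
- canister: small aluminium canister, 42 mm across, 45 mm high, standing in the tote; stays there. Origin at the centre of its underside
- gauge: round brass humidity gauge, 60 mm across, 18 mm high, on the roof of the cabinet; bystander. Origin under its centre
- cup: white ceramic cup, 72 mm across, 62 mm high; bystander. Origin under its centre
- bell: brass hand bell, 64 mm across, 105 mm high; bystander. Origin under its centre
- casket: dark wooden box 90 x 60 x 45 mm; bystander. Origin under its centre
- jar: amber glass jar, 60 mm across, 75 mm high; bystander. Origin under its centre
- brush: dusting brush lying on the table; bystander

How it is judged:
On the way, in this order (a step that is already met when the one before it is completed fails the run):
1. both cassettes lie flat on the floor of the tote, released and at rest (x of cassette_a in the frame of tote between -0.12 and 0.12 m and y of cassette_a in the frame of tote between -0.075 and 0.075 m and z of each of cassette_a, cassette_b in the frame of tote below 0.012 m and angle between each of cassette_a, cassette_b's own z axis and vertical below 0.15 rad and contact force between the fingers and cassette_a below 0.1 N and linear speed of each of cassette_a, cassette_b below 0.03 m/s and x of cassette_b in the frame of tote between -0.12 and 0.12 m and y of cassette_b in the frame of tote between -0.075 and 0.075 m and contact force between the fingers and cassette_b below 0.1 N), for 0.2 s.
2. the lever is held at its third click by the fingers (value of joint lever between 0.037 and 0.047 m and contact force between the fingers and paddle above 3 N), for 0.5 s.
At the end, for the whole second after the job is handed in: both cassettes lie flat (within 0.15 rad), grille up, on the tote's floor inside its walls, released and at rest; the lever stands still at its third click, 42 mm down within 5 mm, held there by the robot's fingers pressing the paddle with more than 3 N (all of step 1 and all of step 2 and velocity of joint lever between -0.01 and 0.01 m/s); the arm keeps its last pose, push and grip.
It fails at once if the lever pressed 10 mm or more before both cassettes lie in the tote (value of joint lever above 0.01 m and not (x of cassette_a in the frame of tote between -0.12 and 0.12 m and y of cassette_a in the frame of tote between -0.075 and 0.075 m and z of each of cassette_a, cassette_b in the frame of tote below 0.012 m and x of cassette_b in the frame of tote between -0.12 and 0.12 m and y of cassette_b in the frame of tote between -0.075 and 0.075 m)).
It fails at once if the lever driven to the end of its travel (beyond 52 mm) (value of joint lever above 0.052 m).
It fails at once if a cassette dropped or thrown: faster than 0.9 m/s while the fingers do not touch it (a fall of 40 mm) ((linear speed of cassette_a above 0.9 m/s and contact force between the fingers and cassette_a below 0.01 N) or (linear speed of cassette_b above 0.9 m/s and contact force between the fingers and cassette_b below 0.01 N)).
It fails at once if a bystander moved more than 40 mm (distance of any of canister, gauge, cup, bell, casket, jar, brush from where it was at the start of the episode above 0.04 m).
It fails at once if the tote moved more than 50 mm (distance of tote from where it was at the start of the episode above 0.05 m).
It also fails if it takes over 72 s, if anything falls off the work surface, if the arm or the gripper's body presses on something with over 40 N, if the wrist force passes 120 N, or if a joint passes its speed limit or range.

### The arm

A 7-joint arm with a two-finger parallel gripper is mounted at the origin on the work surface. World frame = base frame: x ahead of the robot, y to its left, z up, the work surface at z = 0. Lengths are in m, angles in rad, forces in N, time in s.
With the tool pointing down it reaches from about 0.35 to 0.9 m from the base axis. Payload 8.1 kg.
Tool frame: the origin (TCP) lies midway between the tips of the shut fingers; the grasp point (between the pads) lies arm.grasp_offset behind it (arm.grasp_offset is the distance from the TCP to the grasp point, in m); z points along the fingers, y is the line along which they close (so a half turn about z gives the same grasp; the last joint's range is limited). The gripper opens to 92 mm and grips with 3 to 60 N. Pads are 19 mm wide; open, the fingers measure 130 mm over their backs; the gripper's body (75 mm by 190 mm) begins 47 mm behind the grasp point.
Start: joints at [1.014, 0.434, 0.025, 1.573, -0.012, 1.134, -0.075], TCP at [0.274, -0.562, 0.227] pointing down, gripper open.
Joint ranges: [-2.62, 2.62], [-0.44, 2.09], [-1.27, 1.32], [0.08, 2.57], [-1.32, 4.46], [0.12, 2], [-2.74, 2.74]. Speed limits (rad/s): [2.22, 2.22, 3.01, 3.01, 3.14, 3.14, 3.14].

### API

Orientations are given as a rotation vector (axis times angle).
In Python, from cell import observe, imaging, arm gives the robot as it stands.
- The arm moves only by the tool apply_moves, never from a script. Its argument "commands" is a list of rows, each a list of 5 numbers: the opening in per cent of the stroke, from 0 (shut) to 100 (fully open), then the shift along the world's x, y, z in units of 0.06 m (1.0 is 0.06 m), then the turn about the world's z in units of 0.5 rad (1.0 is 0.5 rad). A call has 1 to 12 rows; each row shifts and turns the commanded pose from where the row before left it; what a row does not reach is not made up. A row lasts 1/8 s, in which the tool goes at most 62.5 mm and 10.7 degrees, less where a joint would pass 70% of its speed; a pose out of reach is approached as far as the arm can. A call with a number of a shift or a turn outside -1 to 1 is refused whole. A call with a gripper value outside its range is refused whole. The fingers move at their own pace and stop on an object; "newtons" is the grip in N (left out, the last holds). Time passes only in rows, so rows that do not move let the fingers close. It gives the time, the measured TCP pose, the force, the opening and the grip force at its end, in the units of the state.
- observe(): the state, without advancing time (a new reading comes with each control period).
- imaging.get_image(name): name is "scene" or "side" or "wrist"; returns (picture, depth): 420x560x3 uint8, red, green, blue; 420x560 float32, m along the optical axis (not along the pixel's ray), 0 where there is no reading.
- imaging.camera_params(name): a dict with "camera_matrix" (3x3 intrinsics, pixels), "origin" and "rotation" of the camera in the world; the wrist camera has in their place "tool_from_camera" (4x4, takes a point from camera to tool coordinates, whose origin is the TCP and whose axes are the flange's). Camera axes: x right, y up, looking along -z (the intrinsics and any distortion apply to the point x, -y, -z); pixel columns grow to the right and rows downward; lengths in m; the calibration is good to about 2 mm. A picture is of the moment at which its call begins: read the wrist's pose just before it. camera_params takes no time and is no camera call.
- arm.sign_off(): hands the job in; it is judged then, once.
The state is a dict: "clock": time; "joints": joint angles; "dq": joint speeds; "joint_efforts": joint torques, N m; "position": TCP position; "ee_rot": TCP orientation; "force": force on the tool from outside, world axes, zero at the start; "ft_torque": the same for the moment, N m; "width": opening from 0.0 (shut) to 1.0 (fully open); "gripper_force": force on a finger pad.
Only numpy, scipy, OpenCV 4.12 (cv2) and the standard library are available. Lean on these libraries where they do the work, as an engineer would, in place of code of your own. Each camera call takes 0.05 s, during which the arm holds its last target. There are 200 camera calls.

## Working session

There is one attempt and no reset: what is moved stays moved. The work goes in short steps, Python scripts to look and compute and a tool call to move; the robot and the scene stay as the last step left them, time stands still between calls to the robot, and variables do not carry over. Pictures are saved under pics/ and viewed, at most 10 in all, crops included, and the job is handed in when it is done.

Besides the shell and the picture viewer there is one more tool, called after "Call:" by a JSON object that holds its "api" and its "payload", one argument or row to a line. apply_moves: Moves the arm, as the interface text tells. Its arguments: {"type":"object","properties":{"commands":{"type":"array"},"newtons":{"type":"number"}},"required":["commands"]}

```bash
mkdir -p pics; ls; cat > h.py <<'E'
import numpy as np,cv2
from scipy.spatial.transform import Rotation as R
from cell import observe, imaging, arm
def cloud(n):
    s=observe(); p,d=imaging.get_image(n); c=imaging.camera_params(n); K=np.array(c["camera_matrix"])
    v,u=np.mgrid[:420,:560]; X=np.stack([(u-K[0,2])/K[0,0]*d,-(v-K[1,2])/K[1,1]*d,-d],-1)
    if n=="wrist":
        T=np.array(c["tool_from_camera"]); X=X@T[:3,:3].T+T[:3,3]; r=R.from_rotvec(s["ee_rot"]).as_matrix(); X=X@r.T+np.array(s["position"])
    else: X=X@np.array(c["rotation"]).T+np.array(c["origin"])
    X[d==0]=np.nan
    return p,X
E
python3 - <<'E'
from h import *
print(arm.grasp_offset, observe()); print(imaging.camera_params("scene"))
for n in ["scene","side"]:
    p,X=cloud(n); cv2.imwrite(f"pics/{n}0.png",p[:,:,::-1]); np.savez(f"{n}0.npz",X=X,p=p)
E
```

```text
pics
0.0188 {'clock': 0.0, 'joints': array([ 1.01437281,  0.43521729,  0.02497101,  1.57410854, -0.0116002 ,
        1.13395965, -0.07509821]), 'dq': array([ 1.83609166e-03,  1.07514620e-04,  8.41803418e-05, -7.61537268e-04,
       -3.32742671e-04,  1.42641708e-03,  2.68136985e-04]), 'joint_efforts': array([-1.76034897e-03, -6.67863107e+01,  9.83739384e-01, -3.14456570e+01,
       -6.06943807e-02,  4.30086418e-02,  1.58073799e-04]), 'position': array([ 0.27373184, -0.56130664,  0.22594404]), 'ee_rot': array([-3.05965098e+00, -7.06330111e-01,  7.58402568e-04]), 'force': array([-0.3751705 ,  0.49735613,  0.01797881]), 'ft_torque': array([-0.03128567, -0.00093366,  0.00049081]), 'gripper_force': 0.0, 'width': 1.0006675724509155}
{'camera_matrix': array([[450.02764655,   0.        , 280.22040214],
       [  0.        , 450.02764655, 203.3267    ],
       [  0.        ,   0.        ,   1.        ]]), 'origin': array([ 1.09749219, -0.60457264,  1.15954334]), 'rotation': array([0.64238481, 0.21464692, 0.64639346])}Traceback (most recent call last):
  File "<stdin>", line 4, in <module>
  File "h.py", line 9, in cloud
    else: X=X@np.array(c["rotation"]).T+np.array(c["origin"])
            ~~~~~~~~~~~~~~~~~~~~~~~~~~~^~~~~~~~~~~~~~~~~~~~~~
ValueError: operands could not be broadcast together with shapes (420,560) (3,)
```

```bash
sed -i 's/X@np.array(c\["rotation"\]).T/X@R.from_rotvec(c["rotation"]).as_matrix().T/' h.py
python3 - <<'E'
from h import *
print(imaging.camera_params("side")["origin"])
for n in ["scene","side"]:
    p,X=cloud(n); cv2.imwrite(f"pics/{n}0.png",p[:,:,::-1]); np.savez(f"{n}0.npz",X=X,p=p)
    for v,u in [(210,280),(350,280),(210,450),(210,100)]: print(n,v,u,X[v,u])
E
```

```text
[0.88884441 1.36376576 1.38030383]
scene 210 280 [0.57430695 0.07120322 0.03575866]
scene 350 280 [ 8.42056582e-01 -2.66884153e-01 -4.41199338e-04]
scene 210 450 [ 0.93669523  0.93916279 -0.55743522]
scene 210 100 [ 0.10720865 -0.27077413  0.00290897]
side 210 280 [ 0.57201999 -0.18956341  0.00910582]
side 350 280 [ 0.70175539  0.42525908 -0.00503923]
side 210 450 [0.0109911  0.06603286 0.12074385]
side 210 100 [ 1.32357939 -0.66618093 -0.25383727]
```

View pics/scene0.png

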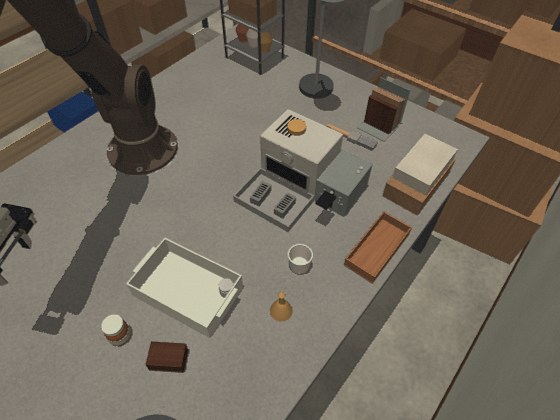

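View pics/side0.png

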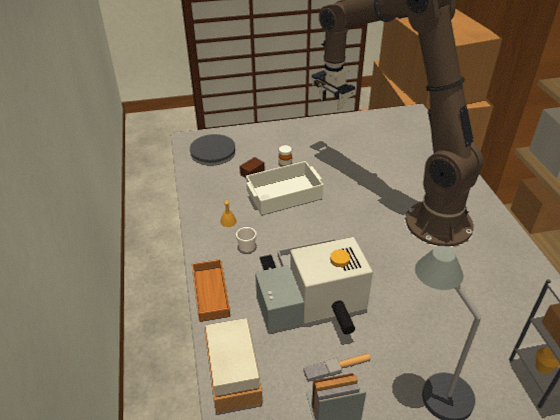

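Scene view: tray at about (275,198) with cassettes at (261,193) and (285,205), paddle (326,200), tote (185,285) with canister (226,287), cup (300,258), bell (281,306). Side view: dryer at (315,280), tote (285,187).

```bash
cat > fit.py <<'E'
from h import *
def rect(P):
    r=cv2.minAreaRect((P[:,:2]*1000).astype(np.float32)); return np.round(r[0],1),np.round(r[1],1),round(r[2],1),len(P)
def sel(X,roi,z0,z1):
    u0,u1,v0,v1=roi; P=X[v0:v1,u0:u1].reshape(-1,3); P=P[~np.isnan(P[:,0])]; return P[(P[:,2]>z0)&(P[:,2]<z1)]
E
python3 - <<'E'
from fit import *
A=np.load("scene0.npz")["X"];B=np.load("side0.npz")["X"]
S=(230,380,105,232)
for nm,r,a,b in [("cabtop",S,.172,.19),("boxtop",(310,380,140,215),.103,.118),("tote rim",(120,250,230,340),.064,.08),("canister",(212,238,272,300),.038,.056),("cass",(245,300,178,220),.029,.041)]:
    print(nm,*rect(sel(A,r,a,b)), sel(A,r,a,b)[:,2].mean())
for nm,r,a,b in [("cabtop",(285,380,235,320),.172,.19),("boxtop",(250,310,260,330),.103,.118),("tote rim",(235,330,155,220),.064,.08)]:
    print("side",nm,*rect(sel(B,r,a,b)), sel(B,r,a,b)[:,2].mean())
u0,v0=240,175
m=((A[175:222,240:305,2]>.028)&(A[175:222,240:305,2]<.042)).astype(np.uint8)
n,l,st,c=cv2.connectedComponentsWithStats(m)
for i in range(1,n):
    if st[i,4]>60: print("comp",c[i]+[u0,v0],rect(A[175:222,240:305][l==i]))
for (u,v) in [(326,200),(300,247),(281,296),(115,322),(167,350)]: print((u,v),A[v,u])
E
```

```text
cabtop [510.  260.8] [216.  165.6] 4.2 2267 0.18050058128948288
boxtop [666.  236.9] [137.1 233.6] 1.7 1532 0.11034950237195328
tote rim [ 543.8 -350.6] [286.3 281.1] 10.2 957 0.06924394574090162
canister [ 624.8 -220. ] [50.5 60.5] 27.5 204 0.04862854118131682
cass [523.3  96.7] [176.5 169.6] 41.1 552 0.034021625558145994
side cabtop [510.8 265.1] [215.9 168.6] 4.1 2472 0.18005446217751134
side boxtop [668.6 251.9] [131.3 213.5] 4.3 1554 0.11027893737508239
side tote rim [ 535.5 -295.4] [286.3 188.4] 10.4 397 0.06912465435642083
comp [288.91463415 182.63414634] (array([523.5, 180.4]), array([122.9,   8.4]), 4.6, 82)
comp [260.30769231 191.37556561] (array([475.9,  93.4]), array([37.7, 81.4]), 9.0, 221)
comp [284.76293103 203.12931034] (array([566.9, 104.7]), array([37.4, 83.5]), 7.0, 232)
(326, 200) [0.68929111 0.14819764 0.10094809]
(300, 247) [ 0.71063129 -0.00749659  0.05067232]
(281, 296) [ 0.77894609 -0.18421238  0.10030413]
(115, 322) [ 0.48726195 -0.49239582  0.07458137]
(167, 350) [ 0.63073174 -0.45602941  0.04477123]
```

```bash
python3 - <<'E'
from fit import *
A=np.load("scene0.npz")["X"];B=np.load("side0.npz")["X"]
P=np.vstack([sel(A,(110,250,230,340),.06,.08),sel(B,(235,335,155,220),.06,.08)])
P=P[(P[:,1]>-.43)&~((P[:,1]<-.41)&(P[:,0]<.5))]
c,s,a,n=rect(P); print("rim",c,s,a,n)
Q=np.vstack([sel(A,(110,250,230,340),.055,.08),sel(B,(235,335,155,220),.055,.08)])
t=np.radians(10.3); q=(Q[:,:2]-np.array([.536,-.297]))@np.array([[np.cos(t),-np.sin(t)],[np.sin(t),np.cos(t)]])
q=q[(abs(q[:,0])<.16)&(abs(q[:,1])<.11)]*1000
print(np.histogram(q[:,0],np.arange(-160,161,10)),np.histogram(q[:,1],np.arange(-110,111,10)))
E
```

```text
rim [ 534.4 -296.5] [288.2 190.3] 9.9 1595
(array([  0,  50, 159, 275,  36,  38,  35,  38,  39,  38,  44,  30,  48,
        38,  45,  36,  40,  42,  38,  46,  45,  42,  44,  37,  46,  46,
        48,  41, 245, 185,  23,   0]), array([-160, -150, -140, -130, -120, -110, -100,  -90,  -80,  -70,  -60,
        -50,  -40,  -30,  -20,  -10,    0,   10,   20,   30,   40,   50,
         60,   70,   80,   90,  100,  110,  120,  130,  140,  150,  160])) (array([  0,   8, 398, 145,  36,  35,  58,  63,  75,  73,  67,  64,  65,
        69,  61,  58,  34,  30,  73, 476,  29,   0]), array([-110, -100,  -90,  -80,  -70,  -60,  -50,  -40,  -30,  -20,  -10,
          0,   10,   20,   30,   40,   50,   60,   70,   80,   90,  100,
        110]))
```

Call:
{"api": "apply_moves", "payload": {
  "commands": [
    [70, 0.34, 0.89, 0, 0.21],
    [70, 0.34, 0.89, 0, 0.21],
    [70, 0.34, 0.89, 0, 0.21],
    [70, 0.34, 0.89, 0, 0.21],
    [70, 0.34, 0.89, 0, 0.21],
    [70, 0.34, 0.89, 0, 0.21],
    [70, 0.34, 0.89, 0, 0.21],
    [70, 0.34, 0.89, 0, 0.21],
    [70, 0.34, 0.89, 0, 0.21],
    [70, 0.34, 0.89, 0, 0.21],
    [70, 0.34, 0.89, 0, 0.21],
    [70, 0.34, 0.89, 0, 0.21]
  ],
  "newtons": 20
}}

```text
clock: 1.65
position: [0.5192, 0.0806, 0.2267]
ee_rot: [2.053, 2.377, -0.0]
force: [1.3, -0.9, 0.5]
width: 0.703
gripper_force: 0.0
```

```bash
python3 - <<'E'
from fit import *
p,X=cloud("wrist"); cv2.imwrite("pics/w1.png",p[:,:,::-1])
m=((X[...,2]>.028)&(X[...,2]<.042)).astype(np.uint8)
n,l,st,c=cv2.connectedComponentsWithStats(m)
for i in range(1,n):
    if st[i,4]>800: print(c[i],rect(X[l==i]),X[l==i][:,2].mean())
r=R.from_rotvec(observe()["ee_rot"]).as_matrix(); print(np.arctan2(r[1,1],r[0,1]))
E
```

```text
[273.8598351  174.04083235] (array([517. , 107.6]), array([215.8, 150.6]), 3.7, 2547) 0.030299670541299197
[230.20369748 164.62554622] (array([472.9,  95. ]), array([36.2, 78.3]), 8.6, 2975) 0.03431963842096286
[324.39906573 167.24357691] (array([564.8, 105.4]), array([36.3, 80.2]), 4.7, 2997) 0.03429979015192786
0.15844426555351585
```

View pics/w1.png

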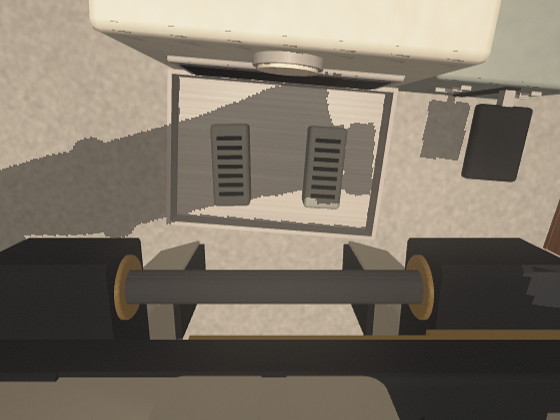

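Wrist view: cassettes at pixels (230,165) and (324,167) clear in the tray; paddle (497,143). The positions agree with the scene camera to 3 mm.

Call:
{"api": "apply_moves", "payload": {
  "commands": [
    [64, -0.38, 0.12, 0, 0],
    [64, -0.37, 0.11, 0, 0],
    [64, 0, 0, -0.7, 0],
    [64, 0, 0, -0.7, 0],
    [64, 0, 0, -0.7, 0],
    [64, 0, 0, -0.5, 0],
    [64, 0, 0, -0.4, 0],
    [64, 0, 0, -0.3, 0],
    [64, 0, 0, -0.2, 0],
    [64, 0, 0, -0.1, 0],
    [64, 0, 0, 0, 0]
  ]
}}

```text
clock: 3.08
position: [0.4738, 0.0928, 0.0108]
ee_rot: [-2.057, -2.374, 0.0]
force: [1.0, 1.0, 0.1]
width: 0.639
gripper_force: 0.0
```

Call:
{"api": "apply_moves", "payload": {
  "commands": [
    [0, 0, 0, 0, 0],
    [0, 0, 0, 0, 0],
    [0, 0, 0, 0, 0],
    [0, 0, 0, 0, 0],
    [0, 0, 0, 0, 0],
    [0, 0, 0, 0, 0]
  ],
  "newtons": 20
}}

```text
clock: 3.82
position: [0.4741, 0.0929, 0.0111]
ee_rot: [2.057, 2.374, 0.001]
force: [-1.0, -0.4, 6.5]
width: 0.394
gripper_force: 20.0
```

Call:
{"api": "apply_moves", "payload": {
  "commands": [
    [0, 0, 0, 0.25, 0],
    [0, 0, 0, 0.5, 0],
    [0, 0, 0, 0.7, 0],
    [0, 0, 0, 0.7, 0],
    [0, 0, 0, 0.5, 0],
    [0, 0, 0, 0, 0]
  ]
}}

```text
clock: 4.58
position: [0.4749, 0.0933, 0.1725]
ee_rot: [2.055, 2.372, 0.006]
force: [0.3, -0.2, -1.7]
width: 0.39
gripper_force: 20.0
```

Call:
{"api": "apply_moves", "payload": {
  "commands": [
    [0, -0.02, -0.4, 0, 0.05],
    [0, -0.03, -0.7, 0, 0],
    [0, -0.03, -0.8, 0, 0],
    [0, -0.03, -0.8, 0, 0],
    [0, -0.03, -0.8, 0, 0],
    [0, -0.03, -0.8, 0, 0],
    [0, -0.03, -0.8, 0, 0],
    [0, -0.02, -0.8, 0, 0],
    [0, -0.02, -0.5, 0, 0],
    [0, 0, -0.31, 0, 0],
    [0, 0, 0, 0, 0],
    [0, 0, 0, 0, 0]
  ]
}}

```text
clock: 6.08
position: [0.4597, -0.3079, 0.1696]
ee_rot: [-2.024, -2.401, -0.001]
force: [0.4, 0.6, -1.2]
width: 0.39
gripper_force: 20.0
```

```bash
python3 - <<'E'
from fit import *
p,X=cloud("wrist"); cv2.imwrite("pics/w2.png",p[:,:,::-1])
s=observe(); print(s["position"],s["force"],s["width"])
E
```

```text
[ 0.45973712 -0.30784845  0.16970986] [ 0.89865928  0.43686949 -1.21654076] 0.38954665002451566
```

View pics/w2.png

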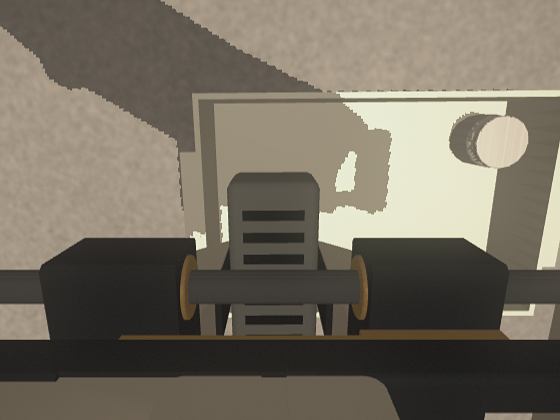

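The cassette hangs level and parallel to the tote walls (270,250), canister well off at (498,140).

Call:
{"api": "apply_moves", "payload": {
  "commands": [
    [0, 0, 0, -0.4, 0],
    [0, 0, 0, -0.6, 0],
    [0, 0, 0, -0.6, 0],
    [0, 0, 0, -0.4, 0],
    [0, 0, 0, -0.25, 0],
    [0, 0, 0, -0.15, 0],
    [0, 0, 0, -0.1, 0],
    [0, 0, 0, -0.07, 0],
    [0, 0, 0, -0.05, 0],
    [0, 0, 0, 0, 0],
    [0, 0, 0, 0, 0]
  ]
}}

```text
clock: 7.5
position: [0.4595, -0.3099, 0.0128]
ee_rot: [2.027, 2.399, 0.0]
force: [-0.1, 0.4, -0.7]
width: 0.39
gripper_force: 20.0
```

Not yet on the floor (about 2 mm); lower slightly and release.

Call:
{"api": "apply_moves", "payload": {
  "commands": [
    [0, 0, 0, -0.02, 0],
    [0, 0, 0, -0.01, 0],
    [0, 0, 0, 0, 0],
    [54, 0, 0, 0, 0],
    [54, 0, 0, 0, 0],
    [54, 0, 0, 0, 0],
    [54, 0, 0, 0.2, 0],
    [54, 0, 0, 0.5, 0],
    [54, 0, 0, 0.8, 0],
    [54, 0, 0, 0.9, 0],
    [54, 0, 0, 0.8, 0],
    [54, 0, 0, 0.3, 0]
  ]
}}

```text
clock: 9.0
position: [0.4606, -0.3101, 0.225]
ee_rot: [2.024, 2.396, 0.001]
force: [-0.1, 0.4, -1.2]
width: 0.54
gripper_force: 0.0
```

Call:
{"api": "apply_moves", "payload": {
  "commands": [
    [64, 0.1, 0.4, 0, -0.02],
    [64, 0.2, 0.7, 0, -0.02],
    [64, 0.2, 0.8, 0, -0.02],
    [64, 0.2, 0.8, 0, -0.02],
    [64, 0.2, 0.8, 0, -0.02],
    [64, 0.2, 0.8, 0, -0.02],
    [64, 0.2, 0.8, 0, -0.02],
    [64, 0.2, 0.8, 0, -0.02],
    [64, 0.14, 0.6, 0, -0.02],
    [64, 0.1, 0.42, 0, 0],
    [64, 0, 0, 0, 0],
    [64, 0, 0, 0, 0]
  ]
}}

```text
clock: 10.5
position: [0.5636, 0.1045, 0.2211]
ee_rot: [2.133, 2.305, -0.001]
force: [-0.6, -0.2, 0.5]
width: 0.639
gripper_force: 0.0
```

```bash
python3 - <<'E'
from fit import *
p,X=cloud("wrist")
m=((X[...,2]>.0325)&(X[...,2]<.042)).astype(np.uint8)
n,l,st,c=cv2.connectedComponentsWithStats(m)
for i in range(1,n):
    if st[i,4]>800: print(c[i],rect(X[l==i]),X[l==i][:,2].mean())
s=observe();r=R.from_rotvec(s["ee_rot"]).as_matrix(); print(np.arctan2(r[1,1],r[0,1]),s["position"])
p,X=cloud("scene"); P=sel(X,(110,250,230,340),.025,.042); t=.174
q=(P[:,:2]-[.5344,-.2965])@np.array([[np.cos(t),-np.sin(t)],[np.sin(t),np.cos(t)]]); k=(abs(q[:,0]+.076)<.04)&(abs(q[:,1])<.06); print("placed",rect(np.c_[q,P[:,2]][k]),P[k,2].mean())
E
```

```text
[276.05192982 185.3322807 ] (array([564.6, 105.7]), array([35.2, 79.4]), 5.1, 2850) 0.03442757516804326
[547.53239741 206.5399568 ] (array([831.2, 112. ]), array([104.7,   8.4]), 89.5, 926) 0.0377049807124542
0.07662849097188561 [0.56369004 0.10408293 0.22098562]
placed (array([-74.4,   1.3]), array([38.4, 81.7]), 0.2, 352) 0.03399971931032848
```

Call:
{"api": "apply_moves", "payload": {
  "commands": [
    [64, 0.01, 0.02, -0.6, 0.02],
    [64, 0, 0, -0.7, 0],
    [64, 0, 0, -0.7, 0],
    [64, 0, 0, -0.5, 0],
    [64, 0, 0, -0.4, 0],
    [64, 0, 0, -0.3, 0],
    [64, 0, 0, -0.2, 0],
    [64, 0, 0, -0.1, 0],
    [64, 0, 0, 0, 0]
  ]
}}

```text
clock: 11.72
position: [0.5645, 0.1066, 0.0109]
ee_rot: [2.122, 2.317, 0.0]
force: [0.0, 0.1, 0.3]
width: 0.635
gripper_force: 0.0
```

Call:
{"api": "apply_moves", "payload": {
  "commands": [
    [0, 0, 0, 0, 0],
    [0, 0, 0, 0, 0],
    [0, 0, 0, 0, 0],
    [0, 0, 0, 0, 0],
    [0, 0, 0, 0, 0],
    [0, 0, 0, 0, 0]
  ]
}}

```text
clock: 12.48
position: [0.5647, 0.1067, 0.0111]
ee_rot: [2.121, 2.317, 0.001]
force: [-0.5, -0.9, 5.7]
width: 0.391
gripper_force: 20.0
```

Call:
{"api": "apply_moves", "payload": {
  "commands": [
    [0, 0, 0, 0.25, 0],
    [0, 0, 0, 0.5, 0],
    [0, 0, 0, 0.7, 0],
    [0, 0, 0, 0.7, 0],
    [0, 0, 0, 0.5, 0],
    [0, 0, 0, 0, 0]
  ]
}}

```text
clock: 13.22
position: [0.5655, 0.1072, 0.1727]
ee_rot: [2.12, 2.315, 0.006]
force: [-0.3, 0.2, -1.4]
width: 0.389
gripper_force: 20.0
```

Call:
{"api": "apply_moves", "payload": {
  "commands": [
    [0, -0.03, -0.4, 0, 0.03],
    [0, -0.06, -0.7, 0, 0.03],
    [0, -0.07, -0.8, 0, 0.03],
    [0, -0.07, -0.8, 0, 0.03],
    [0, -0.07, -0.8, 0, 0.03],
    [0, -0.07, -0.8, 0, 0.02],
    [0, -0.07, -0.8, 0, 0],
    [0, -0.07, -0.8, 0, 0],
    [0, -0.06, -0.5, 0, 0],
    [0, 0, -0.33, 0, 0],
    [0, 0, 0, 0, 0],
    [0, 0, 0, 0, 0]
  ]
}}

```text
clock: 14.72
position: [0.5306, -0.2951, 0.1696]
ee_rot: [-2.018, -2.406, -0.002]
force: [-0.3, 0.9, -2.0]
width: 0.393
gripper_force: 20.0
```

Call:
{"api": "apply_moves", "payload": {
  "commands": [
    [0, 0, 0, -0.4, 0],
    [0, 0, 0, -0.6, 0],
    [0, 0, 0, -0.6, 0],
    [0, 0, 0, -0.4, 0],
    [0, 0, 0, -0.25, 0],
    [0, 0, 0, -0.15, 0],
    [0, 0, 0, -0.1, 0],
    [0, 0, 0, -0.07, 0],
    [0, 0, 0, -0.05, 0],
    [0, 0, 0, 0, 0],
    [0, 0, 0, 0, 0]
  ]
}}

```text
clock: 16.1
position: [0.5303, -0.2972, 0.0128]
ee_rot: [2.021, 2.405, 0.0]
force: [-0.4, 0.3, -1.4]
width: 0.391
gripper_force: 20.0
```

Call:
{"api": "apply_moves", "payload": {
  "commands": [
    [0, 0, 0, -0.02, 0],
    [0, 0, 0, -0.01, 0],
    [0, 0, 0, 0, 0],
    [54, 0, 0, 0, 0],
    [54, 0, 0, 0, 0],
    [54, 0, 0, 0, 0],
    [54, 0, 0, 0.2, 0],
    [54, 0, 0, 0.5, 0],
    [54, 0, 0, 0.8, 0],
    [54, 0, 0, 0.9, 0],
    [54, 0, 0, 0.8, 0],
    [54, 0, 0, 0.3, 0]
  ]
}}

```text
clock: 17.6
position: [0.5316, -0.2973, 0.2249]
ee_rot: [2.018, 2.401, 0.002]
force: [0.5, 0.1, -0.8]
width: 0.54
gripper_force: 0.0
```

```bash
python3 - <<'E'
from fit import *
p,X=cloud("side"); cv2.imwrite("pics/s3.png",cv2.resize(p[130:230,220:350,::-1],None,fx=4,fy=4))
P=sel(X,(235,335,155,220),.025,.042); t=.174
q=(P[:,:2]-[.5344,-.2965])@np.array([[np.cos(t),-np.sin(t)],[np.sin(t),np.cos(t)]])
for x in(-.076,-.004):
  k=(abs(q[:,0]-x)<.028)&(abs(q[:,1])<.06); print("placed",rect(np.c_[q,P[:,2]][k]),P[k,2].mean())
E
```

```text
placed (array([-71.9,   2.5]), array([83.1, 38.1]), 89.0, 105) 0.034045006317695956
placed (array([-1.6,  1.2]), array([89.6, 36.2]), 88.4, 113) 0.03467609119124897
```

View pics/s3.png

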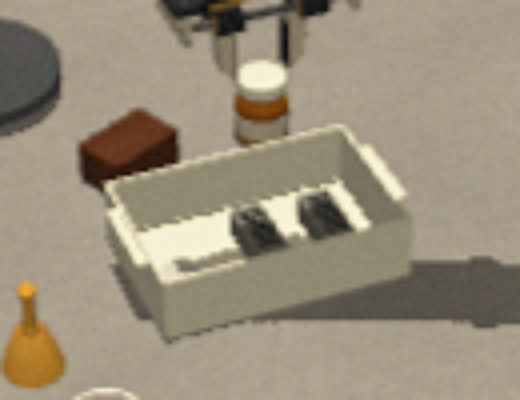

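Both cassettes lie flat in the tote, side by side at (260,230) and (325,215) in the crop. Now the lever.

Call:
{"api": "apply_moves", "payload": {
  "commands": [
    [0, 0.14, 0.4, 0, -0.02],
    [0, 0.28, 0.74, 0, -0.02],
    [0, 0.28, 0.8, 0, -0.02],
    [0, 0.28, 0.8, 0, -0.02],
    [0, 0.28, 0.8, 0, -0.02],
    [0, 0.28, 0.8, 0, -0.02],
    [0, 0.28, 0.8, 0, -0.02],
    [0, 0.28, 0.8, 0, -0.02],
    [0, 0.28, 0.8, 0, -0.02],
    [0, 0.26, 0.6, 0, -0.02],
    [0, 0, 0, 0, 0],
    [0, 0, 0, 0, 0]
  ]
}}

```text
clock: 19.15
position: [0.6881, 0.1423, 0.2195]
ee_rot: [-2.139, -2.301, 0.003]
force: [0.2, 0.3, -0.0]
width: 0.002
gripper_force: 0.0
```

```bash
python3 - <<'E'
from fit import *
p,X=cloud("wrist"); cv2.imwrite("pics/w4.png",p[:,:,::-1])
m=((X[...,2]>.09)&(X[...,2]<.106)&(p.max(2)<70)).astype(np.uint8)
n,l,st,c=cv2.connectedComponentsWithStats(m)
for i in range(1,n):
    if st[i,4]>300: print(c[i],rect(X[l==i]),X[l==i][:,2].mean())
s=observe();r=R.from_rotvec(s["ee_rot"]).as_matrix(); print(np.arctan2(r[1,1],r[0,1]),s["position"],s["width"]); print(imaging.camera_params("wrist")["tool_from_camera"][:3,3])
E
```

```text
[271.65936415 189.52925461] (array([684.3, 152.6]), array([41.8, 56.6]), 3.4, 3743) 0.10018264964577009
0.0717156375487114 [0.6882595  0.14152659 0.21984594] 0.007777879232092569
[ 0.06534571 -0.00117828 -0.15827132]
```

View pics/w4.png

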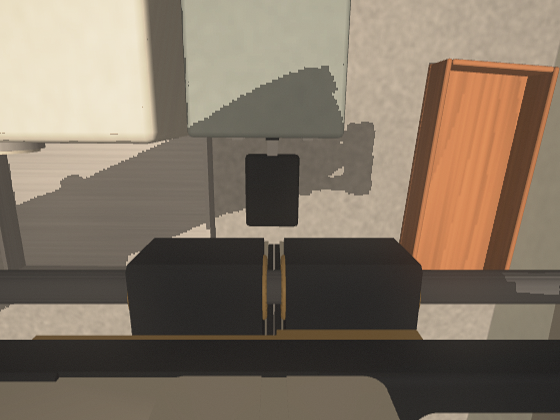

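Paddle at (272,190), fingers directly in front of/above its outer half; measured height 0.100 m as expected.

Call:
{"api": "apply_moves", "payload": {
  "commands": [
    [0, -0.035, 0, -0.4, 0],
    [0, 0, 0, -0.5, 0],
    [0, 0, 0, -0.4, 0],
    [0, 0, 0, -0.3, 0],
    [0, 0, 0, -0.15, 0],
    [0, 0, 0, -0.1, 0],
    [0, 0, 0, 0, 0],
    [0, 0, 0, 0, 0]
  ]
}}

```text
clock: 20.2
position: [0.6869, 0.1435, 0.1105]
ee_rot: [2.139, 2.301, 0.002]
force: [0.0, 0.4, -0.0]
width: 0.006
gripper_force: 0.0
```

Call:
{"api": "apply_moves", "payload": {
  "commands": [
    [0, 0, 0, -0.05, 0],
    [0, 0, 0, -0.05, 0],
    [0, 0, 0, -0.05, 0],
    [0, 0, 0, -0.05, 0],
    [0, 0, 0, 0, 0],
    [0, 0, 0, 0, 0]
  ]
}}

```text
clock: 20.95
position: [0.6865, 0.1433, 0.0986]
ee_rot: [2.139, 2.301, 0.0]
force: [-3.3, -0.7, 7.2]
width: 0.008
gripper_force: 4.0
```

Call:
{"api": "apply_moves", "payload": {
  "commands": [
    [0, 0, 0, -0.06, 0],
    [0, 0, 0, -0.06, 0],
    [0, 0, 0, -0.06, 0],
    [0, 0, 0, -0.06, 0],
    [0, 0, 0, -0.06, 0],
    [0, 0, 0, -0.06, 0],
    [0, 0, 0, -0.06, 0],
    [0, 0, 0, -0.06, 0],
    [0, 0, 0, 0, 0],
    [0, 0, 0, 0, 0]
  ]
}}

```text
clock: 22.2
position: [0.6865, 0.1432, 0.07]
ee_rot: [2.139, 2.301, 0.0]
force: [-3.8, -1.6, 11.5]
width: 0.008
gripper_force: 5.6
```

Call:
{"api": "apply_moves", "payload": {
  "commands": [
    [0, 0, 0, -0.05, 0],
    [0, 0, 0, -0.05, 0],
    [0, 0, 0, -0.05, 0],
    [0, 0, 0, -0.04, 0],
    [0, 0, 0, 0, 0],
    [0, 0, 0, 0, 0],
    [0, 0, 0, 0, 0],
    [0, 0, 0, 0, 0],
    [0, 0, 0, 0, 0]
  ]
}}

```text
clock: 23.32
position: [0.6865, 0.1432, 0.0585]
ee_rot: [2.139, 2.301, 0.0]
force: [-3.7, -1.5, 10.2]
width: 0.006
gripper_force: 4.9
```

```bash
python3 - <<'E'
from fit import *
p,X=cloud("wrist"); q,Y=cloud("side"); cv2.imwrite("pics/e.png",np.hstack([p,q])[:,:,::-1][:, :1120:1] if 0 else cv2.resize(np.hstack([p,q])[:,:,::-1],(800,300)))
# paddle top in wrist view
m=(X[...,2]>.04)&(X[...,2]<.075)&(p.max(2)<80)
m[235:]=0; m[:, :230]=0; m[:,320:]=0
print(m.sum(),np.median(X[m][:,2]) if m.any() else None, rect(X[m]) if m.any() else None)
s=observe();print(s["position"],s["force"],s["clock"])
E
```

```text
4725 0.0582267054476015 (array([683.8, 168.9]), array([41.1, 24.5]), 3.8, 4725)
[0.68651181 0.14326114 0.05845393] [-3.75678066 -1.67760193 10.12173287] 23.425
```

View pics/e.png

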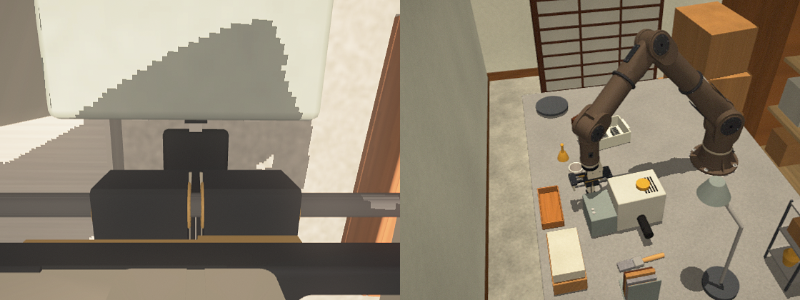

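The paddle (195,150 in the left half) is held down at 0.058 m, with about 10 N upward on the fingers. That matches the third click.

```bash
python3 -c "
from cell import arm; print(arm.sign_off())"
```

```text
the job is handed in; nothing more can be done
None
```

Both cassettes lie flat on the tote floor, and I handed the job in at about 23 s with the lever held at its third click (paddle top 58 mm above the table, about 10 N on the fingers); the sign-off returned no verdict.

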